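# Start the organizer's hold-down lag screw

## Task

Fasten the steel organizer to the cabinet floor: take the stubby square-socket driver, set it down fully over the square head of the screw standing in the organizer's lug, and, pressing down firmly but never with more than 24 N on the screw, turn it clockwise (seen from above) until its thread has bitten more than 3 mm into the floor; the screw stands loose in its pilot hole and first drops a little before it bites. Turn the screw only with the driver, leave the driver standing upright on the screw head, let go of it, and leave the other things where they are.

Things in the scene. Friction and masses are not known exactly. Their poses are not given: they have to be found in the camera images.
- driver_grip (a point): Centre of the grip of a loose stubby socket driver standing upright, socket down, 102 mm tall, 0.18 kg. The black grip is a 32 x 32 mm square block 60 mm high; this point is half-way up it, 72 mm above the socket's mouth. x, y are square to the grip's flats, with which the socket is in line; z is up. Below: a 20 mm round shaft and a 30 x 30 mm socket block 18 mm high.
- driver_seat (a point): Closed end of the driver's square socket, on its axis, 10 mm above the mouth, 62 mm below driver_grip; axes as driver_grip. The socket is 16 x 16 mm (1 mm play each side on the head, 0.15 rad in yaw; fits every quarter turn), 10 mm deep, mouth chamfered 2 mm. Fully seated this point lies on screw_head, and the driver stands by itself.
- screw_head (a point): Centre of the top face of the screw's 14 x 14 mm square head, 12 mm high over a 22 mm round flange; its top starts 30 to 41 mm above the floor. x, y are square to the head's flats and turn with it; z is up along the screw.
- screw_depth (a joint): How far the lag screw has bitten (m): 0 at the start, at most 0.012; its loose drop in the hole does not count. Twin-start thread, lead 8 mm a turn, clockwise from above drives it in. Turned with under about 12 N of push (driver's weight included) it spins without biting; with 14 to 20 N it follows its lead; push without turning does not sink it. It does not spring or back out when let go.
- organizer_mid (a point): Floor point under the centre of the fixed two-level steel organizer (340 x 240 mm, 265 mm high). Its lug, a 44 mm wide flat strip 5 mm high, runs out along its +y axis; the screw stands in it 250 mm from this point. Posts and rails end 126 mm from this point along y, the basket's handle 132 mm; the basket slides towards +y.
- driver: The whole driver; origin at the centre of the socket's mouth, z up along its axis.
- screw_turn: The lag screw, upright in the lug; origin on its axis, 35 mm below screw_head. It stands loosely in its pilot hole: pushed with more than about 6 N it first drops 0.5 to 5.5 mm (how far cannot be seen) until its point meets the wood, and then is stiff; only then can it bite. It turns with under 0.1 N m and does not rise when turned back unless pulled.
- spray: Grey plastic spray bottle, 205 mm tall, 74 mm across; origin under its centre; to be left alone.
- pump: Yellow plastic pump bottle, 204 mm tall, 72 mm across; origin under its centre; to be left alone.
- container: Square glass container with a clip lid, 136 x 136 x 67 mm; origin under its centre; to be left alone.
- scraper: Flat stainless steel scraper, 190 mm long, blade 100 mm wide, 12 mm high; origin under its centre; to be left alone.
- tin: Plain metal tin, 66 mm across, 100 mm tall; origin under its centre; to be left alone.
- putty_ring: White plastic sealing ring, 90 mm across, 12 mm high; origin under its centre; to be left alone.
Things that resemble listed ones, but are neither listed nor needed, are in the scene too. What is shaped like the driver but turquoise or yellow is not meant.

How it is judged:
On the way, in this order (a step that is already met when the one before it is completed fails the run):
1. the driver is seated fully on the square screw head (distance between driver_seat and screw_head below 0.004 m and angle between the z axis of driver_seat and the z axis of screw_head, either way round below 0.12 rad and height (world z) of driver_seat below 0.05 m), for 0.2 s.
2. the screw has bitten more than 3 mm (value of joint screw_depth above 0.003 m), for 0.2 s.
At the end, for the whole second after the job is handed in: The screw is bitten in more than 3 mm and the driver stands at rest, upright within 0.12 rad, on the screw head with driver_seat within 4 mm of screw_head, let go (all of step 1 and value of joint screw_depth above 0.003 m and angle between driver_grip's own z axis and vertical below 0.12 rad and linear speed of driver below 0.02 m/s); the robot touches nothing.
It fails at once if the driver presses on the screw with more than 24 N (contact force between driver and screw_turn above 24 N).
It fails at once if the fingers touch the screw (contact force between the fingers and screw_turn above 1 N).
It fails at once if a bystander (bottle, container, scraper, tin or ring) is moved more than 20 mm (distance of any of spray, pump, container, scraper, tin, putty_ring from where it was at the start of the episode above 0.02 m).
It also fails if it takes over 72 s, if anything falls off the work surface, if the arm or the gripper's body presses on something with over 40 N, if the wrist force passes 120 N, or if a joint passes its speed limit or range.

## Robot

A 6-joint arm with a two-finger parallel gripper is mounted at the origin on the work surface. World frame = base frame: x ahead of the robot, y to its left, z up, the work surface at z = 0. Lengths are in m, angles in rad, forces in N, time in s.
With the tool pointing down it reaches from about 0.35 to 0.875 m from the base axis. Payload 15.5 kg.
Tool frame: the origin (TCP) lies midway between the tips of the shut fingers; the grasp point (between the pads) lies grip_point_offset behind it (grip_point_offset is the distance from the TCP to the grasp point, in m); z points along the fingers, y is the direction in which the jaws open and shut (so a half turn about z gives the same grasp; the last joint's range is limited). The gripper opens to 85 mm and grips with 20 to 120 N. Pads are 22 mm wide; open, the fingers measure 114 mm over their backs; the gripper's body (76 mm by 85 mm) begins 54 mm behind the grasp point. The pads swing forward as they close: fully open they stand 13 mm farther back than shut.
Start: joints at [1.071, 0.494, 1.345, -0, 1.302, -0.096], TCP at [0.246, 0.574, 0.231] pointing down, gripper open.
Joint ranges: [-2.91, 2.91], [-0.82, 2.16], [0.22, 2.67], [-1.22, 4.37], [0.12, 2.79], [-3.08, 3.08]. Speed limits (rad/s): [1.89, 1.89, 2.57, 3.01, 3.01, 3.01].

## Interface

Orientations are given as a unit quaternion [w, x, y, z].
In Python, from workcell import * gives the robot as it stands.
- The arm moves only by the tool jog_arm, never from a script. Its argument "series" is a list of rows, each an object with "travel": the shift along the tool's x, y, z in m, a list of three; "dr": the turn, a rotation vector about the tool's x, y, z in degrees, a list of three; "jaw": the finger opening in m, from 0 to 0.0854. In form: [{"travel": [dx, dy, dz], "dr": [rx, ry, rz], "jaw": jaw}, ...]. A call has 1 to 20 rows; each row shifts and turns the pose as measured when the row begins, along the tool's axes as they then stand; what a row does not reach is not made up. A row lasts 1/8 s, in which the tool goes at most 62.5 mm and 10.7 degrees, less where a joint would pass 70% of its speed; a pose out of reach is approached as far as the arm can. A call is refused whole if a number of a shift passes 0.0625 or a number of a turn 10.7, either way. A call with a gripper value outside its range is refused whole. The fingers move at their own pace and stop on an object; "force" is the grip in N (left out, the last holds). Time passes only in rows, so rows that do not move let the fingers close. It gives the time, the measured TCP pose, the force and the opening at its end, in the units of the state.
- observe(): the state, without advancing time (a new reading comes with each control period).
- read_camera(name): name is "side" or "top"; returns the picture (420x560x3 uint8, red, green, blue); there is no depth.
- camera_model(name): a dict with "vfov" (degrees; the focal length in pixels is half the picture's height over the tangent of half this angle, whatever the lens; pixels are square), "cx", "cy" (the principal point, pixels), "R" (3x3) and "t" (3): a world point X has camera coordinates R X + t. Camera axes: x right, y down, z forward; pixel columns grow to the right and rows downward; lengths in m; the calibration is good to about 2 mm. A picture is of the moment at which its call begins. camera_model takes no time and is no camera call.
- job_done(): hands the job in, once; it reports no verdict.
The state is a dict: "time": time; "joint_pos": joint angles; "qd": joint speeds; "joint_efforts": joint torques, N m; "ee_pos": TCP position; "tcp_rot": TCP orientation; "force": force on the tool from outside, world axes, zero at the start; "moment": the same for the moment, N m; "width": opening from 0.0 (shut) to 1.0 (fully open).
Only numpy, scipy, OpenCV 4.12 (cv2) and the standard library are available. Lean on these libraries where they do the work, as an engineer would, in place of code of your own. Each camera call takes 0.05 s, during which the arm holds its last target.

## Working session

There is one attempt and no reset: what is moved stays moved. The work goes in short steps, Python scripts to look and compute and a tool call to move; the robot and the scene stay as the last step left them, time stands still between calls to the robot, and variables do not carry over. Pictures are saved under pics/ and viewed, and the job is handed in when it is done.

Besides the shell and the picture viewer there is one more tool, called after "Emit:" as a command line: name --argument value ..., lists and objects as JSON in quotes. jog_arm: Moves the arm, as the interface text tells. Its arguments: {"type":"object","properties":{"series":{"type":"array","items":{"type":"object","properties":{"travel":{"type":"array","items":{"type":"number"}},"dr":{"type":"array","items":{"type":"number"}},"jaw":{"type":"number"}}}},"force":{"type":"number"}},"required":["series"]}

```bash
mkdir -p pics; ls
python3 - <<'E'
from workcell import *
import cv2
print(observe())
for n in("side","top"):
    im=read_camera(n); cv2.imwrite(f"pics/{n}0.png",im[:,:,::-1]); m=camera_model(n); print(n,m)
    try: print(grip_point_offset)
    except Exception as e: print(e)
E
```

```text
pics
{'time': 0.0, 'joint_pos': array([ 1.07052905e+00,  4.94162359e-01,  1.34613767e+00, -3.71671780e-06,
        1.30251963e+00, -9.54930046e-02]), 'qd': array([ 2.97851343e-05,  8.50669477e-04,  3.18246384e-04, -3.88216715e-04,
       -9.17755756e-05,  9.67119298e-04]), 'joint_efforts': array([ 4.67422724e-03, -8.82150149e+01, -3.83882010e+01,  3.25894425e-04,
        9.59518191e-03, -3.57291447e-05]), 'ee_pos': array([0.24594811, 0.57417129, 0.230711  ]), 'tcp_rot': array([-1.78346696e-04,  2.01007795e-01,  9.79589450e-01, -5.87009674e-04]), 'force': array([-0.52085277, -0.7863052 , -0.02512808]), 'moment': array([-0.00205318,  0.02966482, -0.02387644]), 'width': 1.0018068357866188}
side {'vfov': 42.855376827676196, 'cx': 280.4567390017537, 'cy': 209.31225882653044, 'R': array([[ 0.92493081, -0.38009484,  0.00555946],
       [-0.28912789, -0.71291438, -0.63887256],
       [ 0.24679558,  0.58930552, -0.7692925 ]]), 't': array([-0.54815748,  0.22263533,  1.29236745])}
0.0187
top {'vfov': 51.51696084765889, 'cx': 285.7835963319146, 'cy': 209.65400251407934, 'R': array([[ 1.07989501e-02, -9.99941617e-01, -3.80616168e-04],
       [-9.98508881e-01, -1.07631062e-02, -5.35179371e-02],
       [ 5.35107160e-02,  9.57986156e-04, -9.98566816e-01]]), 't': array([0.01628172, 0.57031351, 1.46609454])}
0.0187
```

View pics/side0.png

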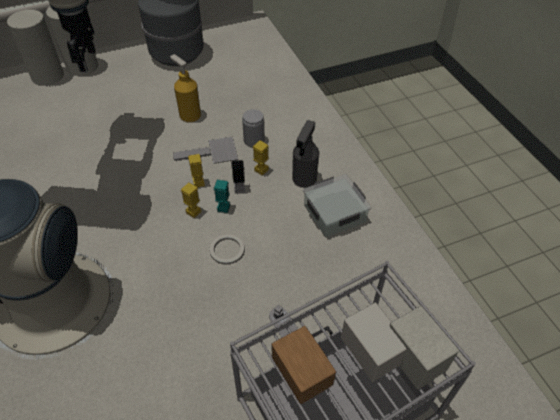

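View pics/top0.png

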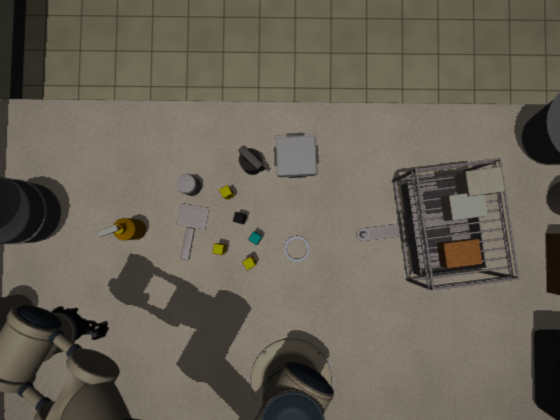

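The driver is black at top (240,217) and side (238,172). The screw is at top (363,234) and side (278,313). I'll enlarge both views next.

Run:
```python
import cv2,numpy as np
t=cv2.imread("pics/top0.png");s=cv2.imread("pics/side0.png")
def crop(im,x,y,w,h,k):return cv2.convertScaleAbs(cv2.resize(im[y:y+h,x:x+w],None,fx=k,fy=k,interpolation=cv2.INTER_CUBIC),alpha=1.5)
a=crop(t,210,195,40*1+20,50,8);b=crop(s,205,145,60,50,8)
cv2.imwrite("pics/drv.png",np.hstack([a,b])[:, :])
cv2.imwrite("pics/drv.png",cv2.resize(np.hstack([a,b]),None,fx=.8,fy=.8))
a=crop(t,345,215,60,50,8);b=crop(s,250,285,60,50,8)
cv2.imwrite("pics/scr.png",cv2.resize(np.hstack([a,b]),None,fx=.8,fy=.8))
```

```text
(no output)
```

View pics/drv.png

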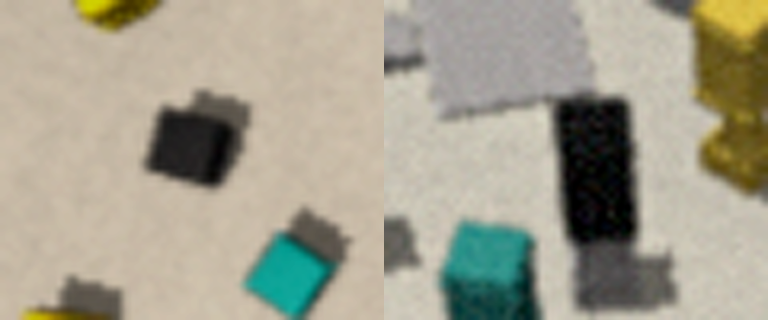

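View pics/scr.png

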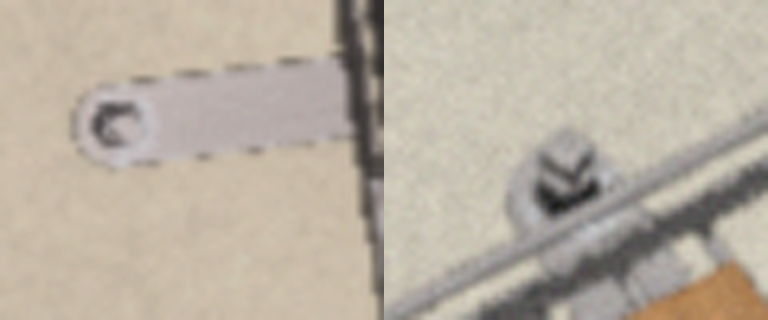

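Run:
```python
from workcell import *
import cv2,numpy as np
for n in("side","top"):
    im=np.mean([read_camera(n).astype(float) for _ in range(8)],0); np.save(f"pics/{n}.npy",im)
t=np.load("pics/top.npy")[:,:,::-1];s=np.load("pics/side.npy")[:,:,::-1]
def crop(im,x,y,w,h,k,g):return np.clip(cv2.resize(im[y:y+h,x:x+w],None,fx=k,fy=k,interpolation=cv2.INTER_NEAREST)*g,0,255).astype(np.uint8)
for n,x in(("d",[crop(t,228,205,25,30,16,3),crop(s,225,152,25,40,12,3)]),("s",[crop(t,350,222,28,24,14,1.5),crop(s,264,298,28,24,14,1.5)])):
    h=max(a.shape[0] for a in x); x=[np.pad(a,((0,h-a.shape[0]),(0,0),(0,0))) for a in x]
    cv2.imwrite(f"pics/{n}a.png",np.hstack(x))
```

```text
(no output)
```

View pics/da.png

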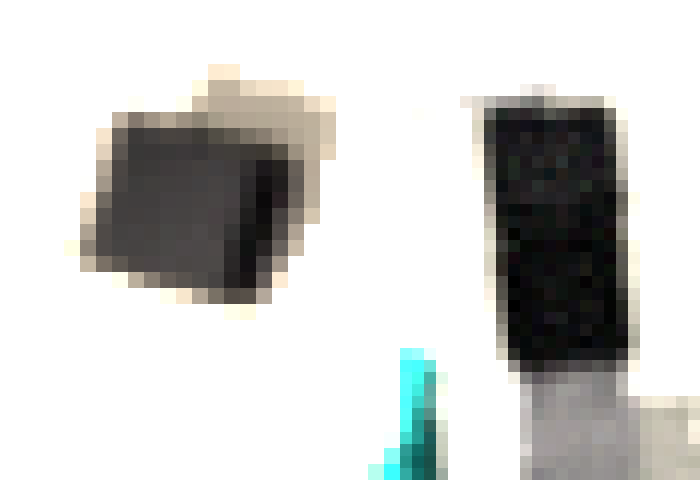

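View pics/sa.png

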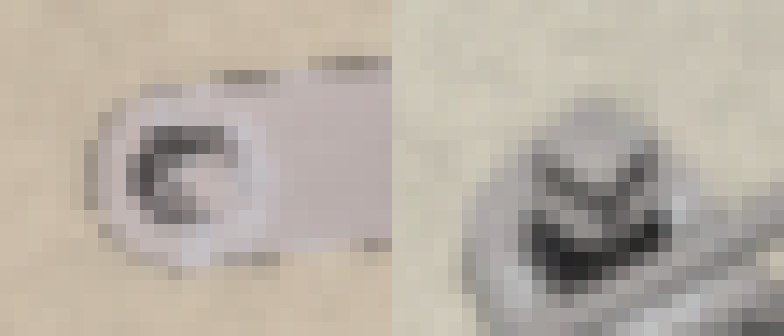

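Top view: the driver's grip top is about (239,218), rotated roughly 12° in the picture. The screw head shows as a light diamond at about side (278.5,309) and top (364,235). I'll measure both properly with masks and rays.

```bash
cat > h.py <<'E'
import numpy as np,cv2
from workcell import *
def ray(n,u,v):
    m=camera_model(n);R=np.array(m["R"]);t=np.array(m["t"]);f=210/np.tan(np.radians(m["vfov"]/2))
    d=R.T@np.array([(u-m["cx"])/f,(v-m["cy"])/f,1]);return -R.T@t,d/np.linalg.norm(d)
def plane(n,u,v,z):
    c,d=ray(n,u,v);return c+d*(z-c[2])/d[2]
def proj(n,X):
    m=camera_model(n);f=210/np.tan(np.radians(m["vfov"]/2));p=np.array(m["R"])@X+m["t"];return p[:2]/p[2]*f+[m["cx"],m["cy"]]
def tri(a,b):
    c1,d1=ray("top",*a);c2,d2=ray("side",*b)
    A=np.stack([d1,-d2],1);s=np.linalg.lstsq(A,c2-c1,rcond=None)[0]
    p=c1+s[0]*d1;q=c2+s[1]*d2;return (p+q)/2,np.linalg.norm(p-q)
E
python3 - <<'E'
from h import *
t=np.load("pics/top.npy");s=np.load("pics/side.npy")
print(ray("top",286,210)[0],ray("side",280,210)[0])
g=lambda im:im.max(2)
T=g(t)[195:240,220:260]; S=g(s)[145:200,220:255]
np.set_printoptions(linewidth=250)
print(T[12:32,10:30].astype(int)); print(S[10:50,3:22].astype(int))
lug=(t[:,:,2]/t[:,:,0])[218:252,350:400]; print((lug*100).astype(int)[:,::2])
E
```

```text
[0.49083551 0.02101462 1.49452156] [ 0.25242725 -0.81123117  1.13949164]
[[131 130 129 129 131 131 131 132 135 134 134 133 131 130 133 135 135 134 133 133]
 [133 132 130 130 130 129 131 134 134 135 131 127 125 128 131 131 133 135 135 134]
 [133 134 132 131 131 131 134 135 135 133 103  84  85 114 125 126 128 132 132 132]
 [130 132 133 134 134 131 133 134 132 127  90  65  65  77  81  82  87 117 126 130]
 [128 130 131 132 129 103  99 118 121  96  69  62  62  62  62  63  65  78  86 116]
 [128 129 129 128 108  64  44  53  60  52  47  55  58  59  59  60  62  63  71 115]
 [132 132 129 124  82  36  20  22  24  24  21  27  32  40  45  54  60  63  71 116]
 [133 132 130 123  75  30  19  19  19  20  19  21  21  20  20  29  52  63  76 117]
 [133 131 128 109  60  25  19  20  21  21  22  22  22  17   9  12  34  61 105 129]
 [134 130 128 102  54  24  20  21  22  22  22  23  22  14   6  10  33  62 113 133]
 [133 130 127  83  37  22  21  21  23  23  23  24  23  13   3  14  36  62 112 132]
 [132 131 125  73  29  22  22  22  23  23  24  24  21  10   5  23  45  70 114 131]
 [131 129 107  58  26  22  23  
[... 6597 characters left out ...]
  83  83  83  83  83  83  83  83  83  82  83  83  83  83  83  83  83  83  83  83]
 [ 83  83  83  83  83  83  83  83  84  83  83  83  83  83  83  83  83  83  83  83  83  83  83  83  83]
 [ 83  83  83  83  83  83  82  82  83  84  83  84  83  83  83  83  83  84  83  83  83  83  83  83  83]
 [ 83  83  83  83  83  83  83  83  83  84  83  83  83  83  83  83  82  83  83  83  84  83  83  83  83]
 [ 83  83  83  83  83  83  83  83  83  83  83  83  83  83  83  83  83  83  83  84  83  83  83  83  83]
 [ 82  83  83  83  83  83  82  83  83  83  83  83  83  83  83  83  83  83  83  84  84  83  83  83  83]
 [ 83  83  83  83  82  83  83  83  83  83  83  83  83  83  83  83  83  83  83  84  84  83  83  83  82]]
```

Run:
```python
from h import *
t=np.load("pics/top.npy");s=np.load("pics/side.npy")
K=8
def up(a):return cv2.resize(a.astype(np.float32),None,fx=K,fy=K,interpolation=cv2.INTER_LINEAR)
def pts(mask,x0,y0):
    c=max(cv2.findContours(mask.astype(np.uint8),cv2.RETR_EXTERNAL,cv2.CHAIN_APPROX_NONE)[0],key=cv2.contourArea)
    return c
def topx(p,x0,y0): return (np.array(p)+.5)/K-.5+[x0,y0]
def cen(c):
    M=cv2.moments(c);return M['m10']/M['m00'],M['m01']/M['m00']
# driver masks
T=up(t.max(2)[200:235,225:255]);S=up(s.max(2)[150:195,225:250])
cT=pts(T<48,0,0);cS=pts(S<(26 if 0 else 40),0,0)
r=cv2.minAreaRect(cT);print("top rect",topx(cv2.boxPoints(r),225,200).round(1).tolist(),np.array(r[1])/K,r[2])
a=topx(cen(cT),225,200);
S2=(S<45);S2[int((177.0-150)*K):]=0
cS=pts(S2,0,0);b=topx(cen(cS),225,150);r=cv2.minAreaRect(cS);print("side rect",topx(cv2.boxPoints(r),225,150).round(1).tolist())
print("driver",a,b,tri(a,b))
# lug
L=up((t[:,:,2]/t[:,:,0])[215:255,345:400]);c=pts(L>.88,0,0)
c=c.reshape(-1,2);p=topx(c,345,215)
W=np.array([plane("top",u,v,.005)[:2] for u,v in p if u<395])
# strip edges: use points u 370..395
q=np.array([(u,v) for u,v in p if 370<u<392]);up_=q[q[:,1]<233];lo=q[q[:,1]>233]
Wu=np.array([plane("top",*x,.005)[:2] for x in up_]);Wl=np.array([plane("top",*x,.005)[:2] for x in lo])
fu=cv2.fitLine(Wu.astype(np.float32),cv2.DIST_HUBER,0,.01,.01).ravel();fl=cv2.fitLine(Wl.astype(np.float32),cv2.DIST_HUBER,0,.01,.01).ravel()
d=fu[:2]*np.sign(fu[1])+fl[:2]*np.sign(fl[1]);d/=np.linalg.norm(d);n=np.array([d[1],-d[0]])
print("edge dirs",fu[:2],fl[:2],"width",n@(fu[2:]-fl[2:]))
o=(n@fu[2:]+n@fl[2:])/2
tip=(W@d).max();print("tip-22 centre",n*o+d*(tip-.022),"dir",d)
E=W[(W@d)>tip-.012]
A=np.c_[2*E,np.ones(len(E))];sol=np.linalg.lstsq(A,(E**2).sum(1),rcond=None)[0];print("circle",sol[:2],np.sqrt(sol[2]+sol[:2]@sol[:2]))
for z in(.03,.035,.041):
    X=np.r_[n*o+d*(tip-.022),z];print(z,proj("top",X),proj("side",X))
def big(im,x,y,w,h,k):return np.clip(cv2.resize(im[y:y+h,x:x+w,::-1],None,fx=k,fy=k,interpolation=cv2.INTER_CUBIC)*1.6,0,255).astype(np.uint8)
cv2.imwrite("pics/sb.png",np.hstack([big(t,355,226,18,18,22),big(s,270,300,18,18,22)]))
```

```text
top rect [[232.8, 221.0], [235.4, 210.7], [247.3, 213.7], [244.7, 224.0]] [12.24804878 10.64124966] 14.03624439239502
side rect [[231.3, 160.3], [242.5, 159.4], [243.9, 176.4], [232.8, 177.3]]
driver [239.9361661  217.39791524] [237.49872877 168.41032766] (array([0.5377497 , 0.17069973, 0.08919503]), np.float64(0.003625439118479253))
edge dirs [ 0.12478966 -0.9921832 ] [ 0.14035904 -0.9901007 ] width 0.043736104
tip-22 centre [ 0.48960958 -0.24071889] dir [-0.13257845  0.9911725 ]
circle [ 0.48929691 -0.2411217 ] 0.022169777271266095
0.03 [363.84860079 234.18693446] [278.89650298 309.41615934]
0.035 [364.11552398 234.19107349] [278.90363308 308.35201323]
0.041 [364.43825638 234.19607792] [278.9122476  307.06632198]
```

View pics/sb.png

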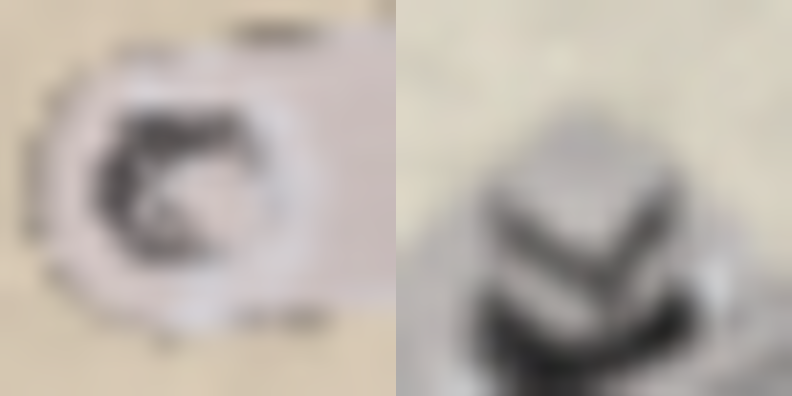

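Run:
```python
from h import *
t=np.load("pics/top.npy");s=np.load("pics/side.npy");K=8
def up(a):return cv2.resize(a.astype(np.float32),None,fx=K,fy=K,interpolation=cv2.INTER_LINEAR)
def topx(p,x0,y0): return (np.array(p)+.5)/K-.5+[x0,y0]
S=up(s.max(2)[150:200,225:250]);
for th in(28,34):
    m=(S<th).astype(np.uint8);c=max(cv2.findContours(m,0,cv2.CHAIN_APPROX_NONE)[0],key=cv2.contourArea)
    r=cv2.minAreaRect(c);print(topx(cv2.boxPoints(r),225,150).round(1).tolist(),topx(cv2.moments(c)['m10']/cv2.moments(c)['m00'],0,0)[0]+225,np.array(r[0])/K)
    M=cv2.moments(c);b=topx((M['m10']/M['m00'],M['m01']/M['m00']),225,150)
    for a in((239.94,217.4),): print(b,tri(a,b))
# predicted projections of a grip box for the top-corner estimate: top face corners at z .102
for uv in((235.4,211.9),(233.2,221.3),(242.6,223.5)): print(plane("top",*uv,.102))
def g(u,v):return 270+(u-396+.0)/22-.5,300+v/22-.5
P=[plane("side",*g(*x),.038)[:2] for x in((487,175),(605,262),(685,160),(580,88))]
print(np.array(P),(P[0]+P[2])/2)
for a,b in((0,1),(1,2),(2,3),(3,0)):
    d=P[b]-P[a];print(np.linalg.norm(d),np.degrees(np.arctan2(d[1],d[0]))%90)
print(tri((363.9,234.4),g(586,168)))
# dark-face lines: V dark ridge
G=s.max(2)[300:318,270:288].astype(int);print(G)
print(t.max(2)[226:244,355:373].astype(int))
```

```text
[[231.7, 160.8], [242.0, 159.9], [243.9, 182.2], [233.6, 183.0]] 237.72141101095136 [13.23302841 21.91483498]
[237.72141101 171.40051901] (array([0.53815515, 0.17210763, 0.07593749]), np.float64(0.003722840722245518))
[[231.6, 160.7], [242.2, 159.8], [244.2, 182.5], [233.5, 183.4]] 237.72979690132155 [13.30435753 22.01951218]
[237.7297969  171.44008915] (array([0.53816785, 0.17212482, 0.07575846]), np.float64(0.0037093510198464726))
[0.55651262 0.18366716 0.102     ]
[0.52632752 0.19019487 0.102     ]
[0.51961525 0.16000398 0.102     ]
[[ 0.47852696 -0.23548164]
 [ 0.48616115 -0.24971671]
 [ 0.49856541 -0.24171301]
 [ 0.49154579 -0.22953955]] [ 0.48854619 -0.23859733]
0.016152956552436665 28.20442175883305
0.01476227602607166 32.831662083353635
0.014052338698210088 29.969174717463602
0.01431077553401265 24.533062537917402
(array([ 0.48861761, -0.23920617,  0.03891107]), np.float64(0.0006098391916376178))
[[136 136 135 136 136 134 132 130 130 132 132 133 133 133 131 131 131 135]
 [136 136 134 137 138 135 132 131 132 132 133 133 132 133 132 133 134 134]
 [133 132 135 137 138 137 135 13
[... 1819 characters left out ...]
123 129 129 126 125 125]
 [127 108 120 127  89  60  97  92 114 129 129 127 121 127 128 125 125 124]
 [127 104 118 129 119  82  82  90  97 119 127 126 126 129 127 124 124 124]
 [133 126 125 129 130 109  81  77  87 102 119 128 131 131 127 125 125 124]
 [135 131 110 119 130 127 120 118 121 126 128 130 131 129 126 125 125 125]
 [131 131 124 117 124 129 129 129 130 131 130 128 127 124 124 128 128 129]
 [130 131 130 127 120 118 120 125 130 131 121 111 114 104 109 128 133 133]
 [132 131 130 130 130 129 126 116 126 131 129 127 127 124 126 133 134 134]
 [133 132 132 132 133 134 133 131 133 133 132 130 131 132 131 134 135 133]
 [133 133 134 133 134 135 134 134 136 135 132 131 132 133 134 134 135 134]]
```

Measurements:

| Item | x, y (m) | z (m) | Yaw |
|---|---|---|---|
| Driver axis | (0.538, 0.172) | grip z ≈ 0.076; text says 0.072 | 77.7° |
| Screw head | (0.489, -0.240) | 0.039, inside 30–41 mm | ≈ 29° mod 90 |

The head's edges come out near 14 mm. Now I'll move over the driver.

Emit:
jog_arm --series '[{"travel":[-0.047,-0.028,0],"dr":[0,0,0],"jaw":0.065},{"travel":[-0.047,-0.028,0],"dr":[0,0,0],"jaw":0.065},{"travel":[-0.047,-0.028,0],"dr":[0,0,0],"jaw":0.065},{"travel":[-0.047,-0.028,0],"dr":[0,0,0],"jaw":0.065},{"travel":[-0.047,-0.028,0],"dr":[0,0,0],"jaw":0.065},{"travel":[-0.047,-0.028,0],"dr":[0,0,0],"jaw":0.065},{"travel":[-0.047,-0.028,0],"dr":[0,0,0],"jaw":0.065},{"travel":[-0.047,-0.028,0],"dr":[0,0,0],"jaw":0.065}]' --force 60

```text
time: 1.9
ee_pos: [0.5102, 0.2135, 0.2318]
tcp_rot: [0.001, 0.198, 0.98, 0.002]
force: [0.1, 0.3, -0.4]
width: 0.757
```

```bash
cat >> h.py <<'E'
from scipy.spatial.transform import Rotation as Ro
def go(x,y,z,psi):
    o=observe();q=o["tcp_rot"];R=Ro.from_quat([q[1],q[2],q[3],q[0]]);p=np.array(o["ee_pos"])
    c,s_=np.cos(np.radians(psi)),np.sin(np.radians(psi))
    Rt=Ro.from_matrix(np.array([[-s_,c,0],[c,s_,0],[0,0,-1]]).T)
    print("t",round(o["time"],2),"p",p.round(4),"psi",round(np.degrees(np.arctan2(*R.as_matrix()[[1,0],1])),1),"F",np.round(o["force"],1),"w",round(o["width"]*85.4,1),"q",np.degrees(o["joint_pos"]).round(0))
    print("travel",(R.inv().apply(np.array([x,y,z])-p)*1000).round(1),"dr",np.degrees((R.inv()*Rt).as_rotvec()).round(1))
E
python3 -c "
from h import *
go(.538,.172,.16,77.7)"
```

```text
t 1.9 p [0.5102 0.2135 0.2318] psi 67.2 F [ 0.1  0.3 -0.4] w 64.6 q [ 16.  22.  87.   0.  70. -51.]
travel [-41.6 -27.7  71.7] dr [  0.2   0.1 -10.5]
```

Emit:
jog_arm --series '[{"travel":[-0.0416,-0.0277,0.03],"dr":[0,0,-10.5],"jaw":0.065},{"travel":[0,0,0.02],"dr":[0,0,0],"jaw":0.065},{"travel":[0,0,0],"dr":[0,0,0],"jaw":0.065}]'

```text
time: 2.28
ee_pos: [0.5408, 0.1684, 0.1821]
tcp_rot: [0.003, 0.109, 0.994, 0.002]
force: [-0.5, -0.1, 0.9]
width: 0.76
```

```bash
python3 -c "
from h import *
go(.538,.172,.055,77.7)
for n in('side','top'):
    im=read_camera(n);x,y=(195,110) if n=='side' else (195,170)
    cv2.imwrite(f'pics/g1{n}.png',cv2.resize(im[y:y+90,x:x+90,::-1],None,fx=4,fy=4,interpolation=cv2.INTER_CUBIC))
a=[cv2.imread(f'pics/g1{n}.png') for n in('side','top')];cv2.imwrite('pics/g1.png',np.hstack(a))
"
```

```text
t 2.27 p [0.5408 0.1684 0.1821] psi 77.4 F [-0.5 -0.1  0.9] w 64.9 q [ 11.  27.  89.   0.  64. -66.]
travel [  4.1   2.4 127. ] dr [ 0.2  0.3 -0.3]
```

View pics/g1.png

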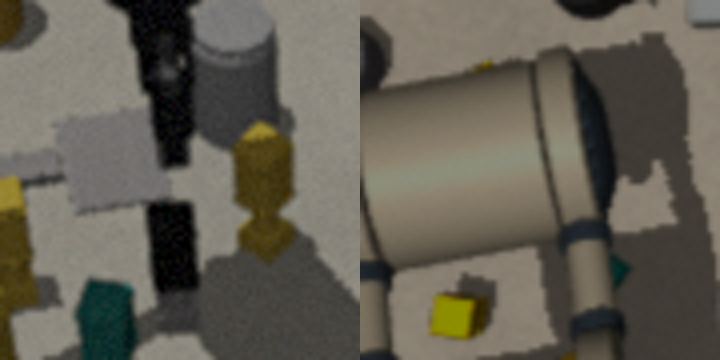

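The side view shows the open gripper's near finger above the black driver with no neighbour in the way. I'll correct the lateral error and descend.

Emit:
jog_arm --series '[{"travel":[0.004,0.0024,0.02],"dr":[0,0,0],"jaw":0.065},{"travel":[0,0,0.02],"dr":[0,0,0],"jaw":0.065},{"travel":[0,0,0],"dr":[0,0,0],"jaw":0.065}]'

```text
time: 2.75
ee_pos: [0.5393, 0.175, 0.1464]
tcp_rot: [0.006, 0.108, 0.994, 0.003]
force: [-0.2, -0.7, 0.5]
width: 0.762
```

```bash
python3 -c "
from h import *
go(.538,.172,.055,77.7)"
```

```text
t 2.75 p [0.5393 0.175  0.1464] psi 77.6 F [-0.2 -0.7  0.5] w 65.1 q [ 12.  29.  92.   0.  59. -66.]
travel [ 1.7 -3.8 91.4] dr [ 0.4  0.7 -0.1]
```

Emit:
jog_arm --series '[{"travel":[0.0015,-0.0035,0.03],"dr":[0.4,0.7,0],"jaw":0.065},{"travel":[0,0,0.02],"dr":[0,0,0],"jaw":0.065},{"travel":[0,0,0],"dr":[0,0,0],"jaw":0.065}]'

```text
time: 3.12
ee_pos: [0.5396, 0.1739, 0.0999]
tcp_rot: [0.003, 0.107, 0.994, 0.001]
force: [-0.7, 0.2, 0.8]
width: 0.761
```

```bash
python3 -c "
from h import *
go(.538,.172,.055,77.7)"
```

```text
t 3.12 p [0.5396 0.1739 0.0999] psi 77.7 F [-0.7  0.2  0.8] w 65.0 q [ 12.  33.  94.   0.  53. -66.]
travel [ 1.4 -2.3 44.9] dr [0.1 0.3 0. ]
```

Emit:
jog_arm --series '[{"travel":[0.0015,-0.002,0.02],"dr":[0.1,0.3,0],"jaw":0.065},{"travel":[0,0,0.014],"dr":[0,0.1,0],"jaw":0.065},{"travel":[0,0,0.006],"dr":[0,0,0],"jaw":0.065},{"travel":[0,0,0],"dr":[0,0,0],"jaw":0.065}]'

```text
time: 3.62
ee_pos: [0.5407, 0.1738, 0.0638]
tcp_rot: [0.002, 0.107, 0.994, 0.002]
force: [0.9, -0.3, 0.0]
width: 0.763
```

```bash
python3 -c "
from h import *
go(.538,.172,.055,77.7)"
```

```text
t 3.62 p [0.5407 0.1738 0.0638] psi 77.8 F [ 0.9 -0.3  0. ] w 65.1 q [ 12.  36.  95.   0.  49. -66.]
travel [ 2.3 -2.3  8.8] dr [0.2 0.2 0.1]
```

Emit:
jog_arm --series '[{"travel":[0.003,-0.003,0.004],"dr":[0.2,0.2,0],"jaw":0.065},{"travel":[0.0,0.0,0.002],"dr":[0,0,0],"jaw":0.065},{"travel":[0,0,0],"dr":[0,0,0],"jaw":0.065}]'

```text
time: 4.0
ee_pos: [0.5374, 0.1714, 0.0585]
tcp_rot: [0.001, 0.107, 0.994, 0.0]
force: [0.5, 0.3, -0.5]
width: 0.76
```

```bash
python3 -c "
from h import *
go(.538,.172,.055,77.7)"
```

```text
t 4.0 p [0.5374 0.1714 0.0585] psi 77.8 F [ 0.5  0.3 -0.5] w 64.9 q [ 12.  36.  96.  -0.  48. -66.]
travel [-0.4  0.7  3.5] dr [0.  0.1 0.1]
```

Emit:
jog_arm --series '[{"travel":[0,0,0],"dr":[0,0,0],"jaw":0.02},{"travel":[0,0,0],"dr":[0,0,0],"jaw":0.02},{"travel":[0,0,0],"dr":[0,0,0],"jaw":0.02},{"travel":[0,0,0],"dr":[0,0,0],"jaw":0.02},{"travel":[0,0,0],"dr":[0,0,0],"jaw":0.02},{"travel":[0,0,0],"dr":[0,0,0],"jaw":0.02}]' --force 70

```text
time: 4.75
ee_pos: [0.5375, 0.1715, 0.0586]
tcp_rot: [0.001, 0.107, 0.994, 0.0]
force: [0.5, 0.6, -0.8]
width: 0.371
```

```bash
python3 -c "
from h import *
go(.538,.172,.055,77.7)"
```

```text
t 4.75 p [0.5375 0.1715 0.0586] psi 77.8 F [ 0.5  0.6 -0.8] w 31.7 q [ 12.  36.  96.  -0.  48. -66.]
travel [-0.3  0.6  3.6] dr [0.  0.1 0.1]
```

The grip is held at 31.7 mm opening. I'll lift it.

Emit:
jog_arm --series '[{"travel":[0,0,-0.03],"dr":[0,0,0],"jaw":0.02},{"travel":[0,0,-0.05],"dr":[0,0,0],"jaw":0.02},{"travel":[0,0,-0.05],"dr":[0,0,0],"jaw":0.02},{"travel":[0,0,-0.02],"dr":[0,0,0],"jaw":0.02},{"travel":[0,0,0],"dr":[0,0,0],"jaw":0.02}]'

```text
time: 5.38
ee_pos: [0.5365, 0.1712, 0.2122]
tcp_rot: [-0.0, 0.107, 0.994, -0.0]
force: [-1.0, -0.2, -2.3]
width: 0.367
```

```bash
python3 -c "
from h import *
go(.489,-.240,.19,119)"
```

```text
t 5.38 p [0.5365 0.1712 0.2122] psi 77.8 F [-1.  -0.2 -2.3] w 31.4 q [ 12.  24.  87.  -0.  68. -66.]
travel [ -40.9 -411.9   22.4] dr [ -0.   -0.  -41.2]
```

Emit:
jog_arm --series '[{"travel":[-0.005,-0.045,0],"dr":[0,0,0],"jaw":0.02},{"travel":[-0.005,-0.052,0],"dr":[0,0,0],"jaw":0.02},{"travel":[-0.005,-0.052,0],"dr":[0,0,0],"jaw":0.02},{"travel":[-0.005,-0.052,0],"dr":[0,0,0],"jaw":0.02},{"travel":[-0.005,-0.052,0],"dr":[0,0,0],"jaw":0.02},{"travel":[-0.005,-0.052,0],"dr":[0,0,0],"jaw":0.02},{"travel":[-0.005,-0.04,0],"dr":[0,0,0],"jaw":0.02},{"travel":[0,0,0],"dr":[0,0,-10],"jaw":0.02},{"travel":[0,0,0],"dr":[0,0,-10],"jaw":0.02},{"travel":[0,0,0],"dr":[0,0,-10],"jaw":0.02}]'

```text
time: 6.62
ee_pos: [0.4907, -0.1831, 0.198]
tcp_rot: [-0.008, -0.161, 0.987, 0.004]
force: [-0.6, -0.5, -1.6]
width: 0.365
```

```bash
python3 -c "
from h import *
go(.489,-.240,.19,119)"
```

```text
t 6.62 p [ 0.4907 -0.1831  0.198 ] psi 108.6 F [-0.6 -0.5 -1.6] w 31.1 q [ -27.   23.   93.   -0.   65. -135.]
travel [ 19.6 -53.5   7.7] dr [  0.6  -0.7 -10.4]
```

Emit:
jog_arm --series '[{"travel":[0.0098,-0.0268,0.0],"dr":[0.6,-0.7,-5.2],"jaw":0.02},{"travel":[0.0098,-0.0268,0.01],"dr":[0,0,-5.2],"jaw":0.02},{"travel":[0,0,0],"dr":[0,0,0],"jaw":0.02}]'

```text
time: 7.0
ee_pos: [0.4901, -0.2403, 0.1831]
tcp_rot: [-0.003, -0.255, 0.967, 0.002]
force: [0.1, 0.1, -2.3]
width: 0.367
```

```bash
python3 -c "
from h import *
go(.489,-.240,.15,119)"
```

```text
t 7.0 p [ 0.4901 -0.2403  0.1831] psi 119.5 F [ 0.1  0.1 -2.3] w 31.4 q [ -32.   25.   91.   -0.   64. -152.]
travel [ 0.7  0.7 33.1] dr [ 0.3 -0.2  0.5]
```

Emit:
jog_arm --series '[{"travel":[0.0007,0.0007,0.03],"dr":[0.3,-0.2,0],"jaw":0.02},{"travel":[0,0,0.03],"dr":[0,0,0],"jaw":0.02},{"travel":[0,0,0.004],"dr":[0,0,0],"jaw":0.02},{"travel":[0,0,0],"dr":[0,0,0],"jaw":0.02}]'

```text
time: 7.5
ee_pos: [0.4877, -0.2376, 0.1158]
tcp_rot: [-0.001, -0.253, 0.968, 0.002]
force: [-0.7, -0.6, -1.2]
width: 0.365
```

```bash
python3 -c "
from h import *
go(.489,-.240,.1136,119)
im=np.mean([read_camera('side').astype(float) for _ in range(4)],0);np.save('pics/s2.npy',im)
x,y=250,260
cv2.imwrite('pics/p1.png',np.clip(cv2.resize(im[y:y+60,x:x+60,::-1],None,fx=10,fy=10,interpolation=cv2.INTER_CUBIC)*1.8,0,255).astype(np.uint8))
cv2.imwrite('pics/p1t.png',read_camera('top')[:,:,::-1])
p=observe()['ee_pos']
for dz in(0.,.0187):print(proj('side',p+[0,0,dz]))
print(proj('side',np.array([p[0],p[1],p[2]-.0586])),proj('side',np.array([.4888,-.2395,.039])))
"
```

```text
t 7.5 p [ 0.4877 -0.2376  0.1158] psi 119.3 F [-0.7 -0.6 -1.2] w 31.1 q [ -32.   30.   96.    0.   54. -152.]
travel [ 0.1 -2.7  2.2] dr [ 0.2 -0.1  0.3]
[278.00710103 289.33266276]
[278.02455104 284.84677004]
[277.95506631 302.70928429] [278.3877421  307.18139265]
```

View pics/p1.png

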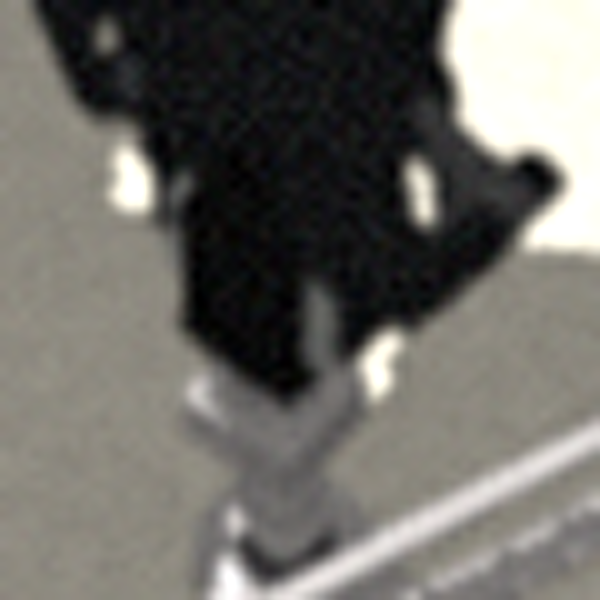

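View pics/p1t.png

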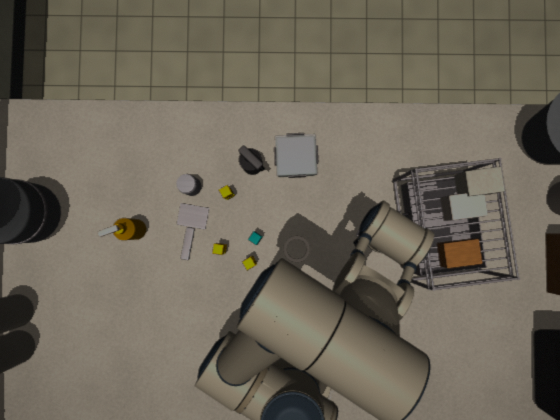

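```bash
python3 -c "
from h import *
im=np.load('pics/s2.npy');x,y=264,290
c=im[y:y+30,x:x+30,::-1];c=(c-0)*4
cv2.imwrite('pics/p2.png',np.clip(cv2.resize(c,None,fx=20,fy=20,interpolation=cv2.INTER_CUBIC),0,255).astype(np.uint8))
"
```

```text
(no output)
```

View pics/p2.png

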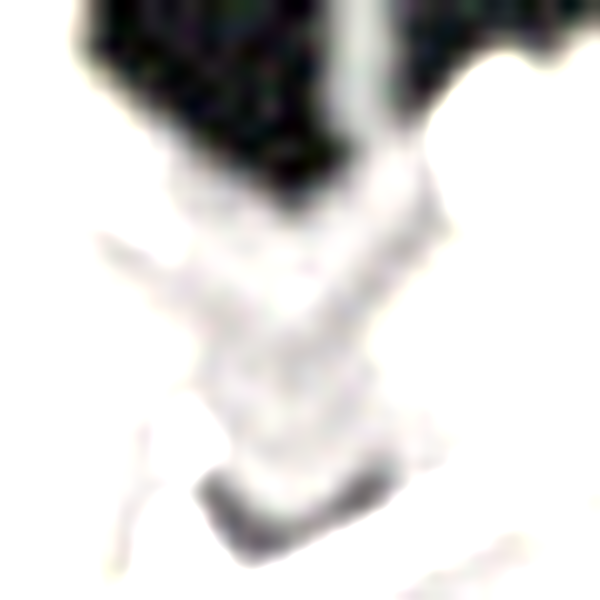

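```bash
python3 -c "
from h import *
x,y=264,290
f=lambda im,a,b:np.clip((cv2.resize(im[y:y+30,x:x+30,::-1],None,fx=13,fy=13,interpolation=cv2.INTER_CUBIC)-b)*a,0,255).astype(np.uint8)
cv2.imwrite('pics/p3.png',np.hstack([f(np.load('pics/s2.npy'),3,20),f(np.load('pics/side.npy'),1.8,10)]))
"
```

```text
(no output)
```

View pics/p3.png

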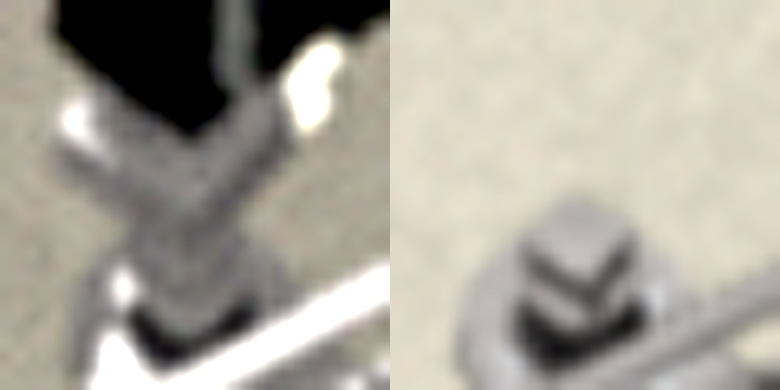

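Side view: the socket block sits about 1 px (≈2 mm) left of the head's centre. That agrees with the TCP being at (0.4877,-0.2376) against a target of (0.489,-0.240), and the two yaws match. I'll correct this and lower gently.

Emit:
jog_arm --series '[{"travel":[0.0001,-0.003,0.003],"dr":[0.2,-0.1,0.3],"jaw":0.02},{"travel":[0,0,0.004],"dr":[0,0,0],"jaw":0.02},{"travel":[0,0,0],"dr":[0,0,0],"jaw":0.02}]'

```text
time: 8.12
ee_pos: [0.4901, -0.2414, 0.1098]
tcp_rot: [0.001, -0.25, 0.968, -0.001]
force: [-0.2, -0.6, -1.4]
width: 0.368
```

```bash
python3 -c "
from h import *
go(.489,-.240,.0976,119)"
```

```text
t 8.12 p [ 0.4901 -0.2414  0.1098] psi 119.0 F [-0.2 -0.6 -1.4] w 31.4 q [ -32.   31.   96.    0.   53. -151.]
travel [ 0.3  1.8 12.2] dr [-0.2  0.1 -0. ]
```

Emit:
jog_arm --series '[{"travel":[0.0003,0.0015,0.002],"dr":[-0.2,0.1,0],"jaw":0.02},{"travel":[0,0,0.003],"dr":[0,0,0],"jaw":0.02},{"travel":[0,0,0.0],"dr":[0,0,0],"jaw":0.02},{"travel":[0,0,0.0],"dr":[0,0,0],"jaw":0.02}]'

```text
time: 8.62
ee_pos: [0.4889, -0.2401, 0.1043]
tcp_rot: [-0.0, -0.25, 0.968, 0.0]
force: [0.1, 0.3, -2.4]
width: 0.367
```

```bash
python3 -c "
from h import *
go(.489,-.240,.0976,119)
go(.489,-.240,.0976,119)"
```

```text
t 8.62 p [ 0.4889 -0.2401  0.1043] psi 119.0 F [ 0.1  0.3 -2.4] w 31.3 q [ -32.   31.   96.    0.   53. -151.]
travel [-0.1  0.   6.7] dr [ 0.1 -0.  -0. ]
t 8.62 p [ 0.4889 -0.2401  0.1043] psi 119.0 F [ 0.1  0.3 -2.4] w 31.3 q [ -32.   31.   96.    0.   53. -151.]
travel [-0.1  0.   6.7] dr [ 0.1 -0.  -0. ]
```

Emit:
jog_arm --series '[{"travel":[0,0,0.002],"dr":[0,0,0],"jaw":0.02},{"travel":[0,0,0.002],"dr":[0,0,0],"jaw":0.02},{"travel":[0,0,0.0],"dr":[0,0,0],"jaw":0.02}]'

```text
time: 9.0
ee_pos: [0.489, -0.2401, 0.1001]
tcp_rot: [-0.0, -0.25, 0.968, 0.0]
force: [0.1, -0.5, -1.6]
width: 0.365
```

```bash
python3 -c "
from h import *
go(.489,-.240,.0976,119)"
```

```text
t 9.0 p [ 0.489  -0.2401  0.1001] psi 119.0 F [ 0.1 -0.5 -1.6] w 31.2 q [ -32.   32.   97.    0.   52. -151.]
travel [-0.1  0.1  2.5] dr [ 0. -0. -0.]
```

Emit:
jog_arm --series '[{"travel":[0,0,0.002],"dr":[0,0,0],"jaw":0.02},{"travel":[0,0,0.0015],"dr":[0,0,0],"jaw":0.02}]'

```text
time: 9.25
ee_pos: [0.489, -0.2401, 0.0965]
tcp_rot: [-0.0, -0.25, 0.968, 0.0]
force: [-0.4, 0.3, 1.6]
width: 0.364
```

Emit:
jog_arm --series '[{"travel":[0,0,0.001],"dr":[0,0,0],"jaw":0.02}]'

```text
time: 9.38
ee_pos: [0.4891, -0.2402, 0.0955]
tcp_rot: [-0.0, -0.25, 0.968, 0.0]
force: [-0.7, 0.2, 2.0]
width: 0.365
```

Emit:
jog_arm --series '[{"travel":[0,0,0.001],"dr":[0,0,0],"jaw":0.02}]'

```text
time: 9.5
ee_pos: [0.4892, -0.2403, 0.0946]
tcp_rot: [0.0, -0.25, 0.968, 0.0]
force: [-0.6, 0.5, 1.5]
width: 0.367
```

Emit:
jog_arm --series '[{"travel":[0,0,0.001],"dr":[0,0,0],"jaw":0.02}]'

```text
time: 9.62
ee_pos: [0.4892, -0.2403, 0.0936]
tcp_rot: [0.0, -0.25, 0.968, -0.0]
force: [-0.5, 1.8, 2.0]
width: 0.366
```

Emit:
jog_arm --series '[{"travel":[0,0,0.001],"dr":[0,0,0],"jaw":0.02}]'

```text
time: 9.75
ee_pos: [0.4892, -0.2403, 0.0926]
tcp_rot: [0.0, -0.25, 0.968, -0.0]
force: [-0.2, -0.2, 2.4]
width: 0.367
```

Emit:
jog_arm --series '[{"travel":[0,0,0.001],"dr":[0,0,0],"jaw":0.02}]'

```text
time: 9.88
ee_pos: [0.4892, -0.2403, 0.0916]
tcp_rot: [0.0, -0.25, 0.968, -0.0]
force: [-0.5, 0.0, 2.8]
width: 0.365
```

Emit:
jog_arm --series '[{"travel":[0,0,0.001],"dr":[0,0,0],"jaw":0.02}]'

```text
time: 10.0
ee_pos: [0.4892, -0.2404, 0.0906]
tcp_rot: [0.0, -0.25, 0.968, -0.0]
force: [-1.1, -0.9, -2.3]
width: 0.364
```

```bash
cat > look.py <<'E'
from h import *
import sys
im=np.mean([read_camera('side').astype(float) for _ in range(3)],0);np.save(f'pics/{sys.argv[1]}.npy',im)
x,y=256,280
cv2.imwrite(f'pics/{sys.argv[1]}.png',np.clip((cv2.resize(im[y:y+45,x:x+50,::-1],None,fx=13,fy=13,interpolation=cv2.INTER_CUBIC)-15)*3,0,255).astype(np.uint8))
E
python3 look.py l1
```

```text
(no output)
```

View pics/l1.png

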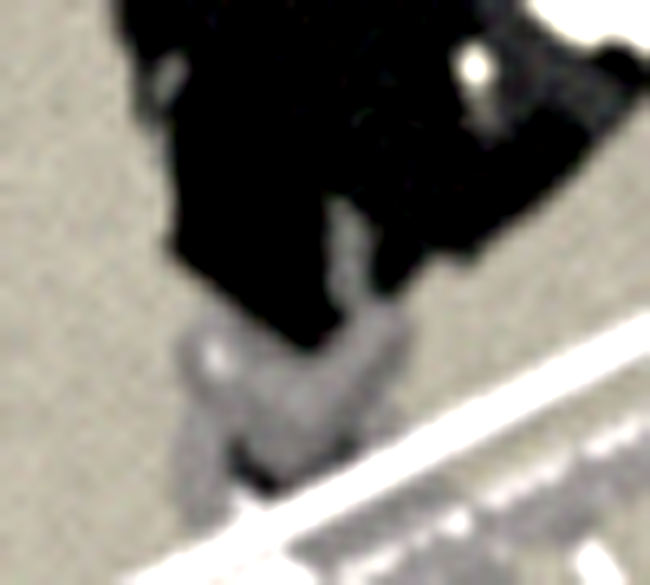

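The socket is over the head, and the flange's dark crescent is visible below it. I'll continue down gently.

Emit:
jog_arm --series '[{"travel":[0,0,0.001],"dr":[0,0,0],"jaw":0.02}]'

```text
time: 10.28
ee_pos: [0.4889, -0.2402, 0.0892]
tcp_rot: [-0.0, -0.25, 0.968, 0.0]
force: [-0.7, -0.4, -1.9]
width: 0.364
```

Emit:
jog_arm --series '[{"travel":[0,0,0.001],"dr":[0,0,0],"jaw":0.02}]'

```text
time: 10.4
ee_pos: [0.4889, -0.2402, 0.088]
tcp_rot: [-0.0, -0.25, 0.968, 0.0]
force: [-0.6, -0.0, -0.6]
width: 0.364
```

Emit:
jog_arm --series '[{"travel":[0,0,0.0007],"dr":[0,0,0],"jaw":0.02}]'

```text
time: 10.52
ee_pos: [0.4889, -0.2402, 0.0872]
tcp_rot: [-0.0, -0.25, 0.968, 0.0]
force: [-0.5, -0.6, -1.0]
width: 0.362
```

Emit:
jog_arm --series '[{"travel":[0,0,0.0007],"dr":[0,0,0],"jaw":0.02}]'

```text
time: 10.65
ee_pos: [0.4889, -0.2402, 0.0865]
tcp_rot: [-0.0, -0.25, 0.968, 0.0]
force: [-1.1, -1.7, -1.0]
width: 0.361
```

Emit:
jog_arm --series '[{"travel":[0,0,0.0007],"dr":[0,0,0],"jaw":0.02}]'

```text
time: 10.78
ee_pos: [0.4889, -0.2402, 0.0857]
tcp_rot: [-0.0, -0.25, 0.968, 0.0]
force: [0.2, -0.2, -1.8]
width: 0.367
```

Emit:
jog_arm --series '[{"travel":[0,0,0.0007],"dr":[0,0,0],"jaw":0.02}]'

```text
time: 10.9
ee_pos: [0.4889, -0.2402, 0.085]
tcp_rot: [-0.0, -0.25, 0.968, 0.0]
force: [-1.1, -0.5, -0.7]
width: 0.37
```

Emit:
jog_arm --series '[{"travel":[0,0,0.0005],"dr":[0,0,0],"jaw":0.02}]'

```text
time: 11.02
ee_pos: [0.4889, -0.2402, 0.0844]
tcp_rot: [-0.0, -0.25, 0.968, 0.0]
force: [-0.7, -0.7, -1.1]
width: 0.362
```

Emit:
jog_arm --series '[{"travel":[0,0,0.0005],"dr":[0,0,0],"jaw":0.02}]'

```text
time: 11.15
ee_pos: [0.4889, -0.2402, 0.0839]
tcp_rot: [-0.0, -0.25, 0.968, 0.0]
force: [-0.5, -0.2, -1.6]
width: 0.367
```

Emit:
jog_arm --series '[{"travel":[0,0,0.0005],"dr":[0,0,0],"jaw":0.02}]'

```text
time: 11.28
ee_pos: [0.4889, -0.2402, 0.0834]
tcp_rot: [-0.0, -0.25, 0.968, 0.0]
force: [-0.8, -0.9, -0.9]
width: 0.368
```

Emit:
jog_arm --series '[{"travel":[0,0,0.0005],"dr":[0,0,0],"jaw":0.02}]'

```text
time: 11.4
ee_pos: [0.4889, -0.2402, 0.0828]
tcp_rot: [-0.0, -0.25, 0.968, 0.0]
force: [-1.0, -1.3, -1.2]
width: 0.37
```

Emit:
jog_arm --series '[{"travel":[0,0,0.0005],"dr":[0,0,0],"jaw":0.02}]'

```text
time: 11.52
ee_pos: [0.4889, -0.2402, 0.0823]
tcp_rot: [-0.0, -0.25, 0.968, 0.0]
force: [-0.0, -1.0, -1.7]
width: 0.367
```

Emit:
jog_arm --series '[{"travel":[0,0,0.0004],"dr":[0,0,0],"jaw":0.02}]'

```text
time: 11.65
ee_pos: [0.4889, -0.2402, 0.0819]
tcp_rot: [-0.0, -0.25, 0.968, 0.0]
force: [-0.7, -1.2, 1.2]
width: 0.371
```

Emit:
jog_arm --series '[{"travel":[0,0,0.0004],"dr":[0,0,0],"jaw":0.02}]'

```text
time: 11.78
ee_pos: [0.489, -0.2403, 0.0817]
tcp_rot: [-0.0, -0.25, 0.968, 0.0]
force: [-1.2, 1.1, 9.1]
width: 0.365
```

It went stiff at TCP z 0.0817, so driver_seat is at about 0.033: the loose drop is used up and the driver is seated. I'll set the push level before turning.

Emit:
jog_arm --series '[{"travel":[0,0,0.0004],"dr":[0,0,0],"jaw":0.02}]'

```text
time: 11.9
ee_pos: [0.4891, -0.2403, 0.0818]
tcp_rot: [0.0, -0.25, 0.968, -0.0]
force: [-2.5, 0.5, 9.9]
width: 0.367
```

Emit:
jog_arm --series '[{"travel":[0,0,0.0004],"dr":[0,0,0],"jaw":0.02}]'

```text
time: 12.02
ee_pos: [0.4891, -0.2403, 0.0817]
tcp_rot: [0.0, -0.25, 0.968, -0.0]
force: [-3.2, 0.7, 8.8]
width: 0.367
```

Emit:
jog_arm --series '[{"travel":[0,0,0.0004],"dr":[0,0,0],"jaw":0.02}]'

```text
time: 12.15
ee_pos: [0.4891, -0.2403, 0.0818]
tcp_rot: [0.0, -0.25, 0.968, -0.0]
force: [-2.5, 0.6, 8.7]
width: 0.366
```

Push is proportional: a 0.4 mm offset gives about 11 N on the screw with weight included. 0.6 mm should give about 17 N.

Emit:
jog_arm --series '[{"travel":[0,0,0.00055],"dr":[0,0,0],"jaw":0.02}]'

```text
time: 12.28
ee_pos: [0.4892, -0.2404, 0.0817]
tcp_rot: [0.0, -0.25, 0.968, -0.0]
force: [-3.1, 1.2, 12.5]
width: 0.368
```

Emit:
jog_arm --series '[{"travel":[0,0,0.0006],"dr":[0,0,5],"jaw":0.02}]'

```text
time: 12.4
ee_pos: [0.4892, -0.2404, 0.0817]
tcp_rot: [0.0, -0.207, 0.978, -0.0]
force: [-3.3, 2.1, 13.0]
width: 0.365
```

Emit:
jog_arm --series '[{"travel":[0,0,0.0006],"dr":[0,0,5],"jaw":0.02}]'

```text
time: 12.52
ee_pos: [0.4892, -0.2403, 0.0817]
tcp_rot: [0.001, -0.163, 0.987, -0.001]
force: [-3.2, 2.0, 12.3]
width: 0.366
```

Emit:
jog_arm --series '[{"travel":[0,0,0.0006],"dr":[0,0,5],"jaw":0.02}]'

```text
time: 12.65
ee_pos: [0.4892, -0.2403, 0.0816]
tcp_rot: [0.001, -0.118, 0.993, -0.001]
force: [-3.4, 1.4, 10.7]
width: 0.37
```

Emit:
jog_arm --series '[{"travel":[0,0,0.00075],"dr":[0,0,5],"jaw":0.02}]'

```text
time: 12.78
ee_pos: [0.4893, -0.2402, 0.0815]
tcp_rot: [0.001, -0.073, 0.997, -0.001]
force: [-3.8, 1.5, 12.6]
width: 0.364
```

Emit:
jog_arm --series '[{"travel":[0,0,0.00075],"dr":[0,0,5],"jaw":0.02},{"travel":[0,0,0.00075],"dr":[0,0,5],"jaw":0.02}]'

```text
time: 13.02
ee_pos: [0.4894, -0.2402, 0.0812]
tcp_rot: [0.001, 0.017, 1.0, -0.001]
force: [-3.9, 1.3, 13.7]
width: 0.366
```

Emit:
jog_arm --series '[{"travel":[0,0,0.00075],"dr":[0,0,5],"jaw":0.02},{"travel":[0,0,0.00075],"dr":[0,0,5],"jaw":0.02}]'

```text
time: 13.28
ee_pos: [0.4895, -0.2401, 0.081]
tcp_rot: [0.002, 0.107, 0.994, -0.001]
force: [-4.0, 2.2, 13.8]
width: 0.368
```

Emit:
jog_arm --series '[{"travel":[0.0002,0,0.00075],"dr":[0,0,5],"jaw":0.02},{"travel":[0.0001,0,0.00075],"dr":[0,0,5],"jaw":0.02},{"travel":[0.0001,0,0.00075],"dr":[0,0,5],"jaw":0.02},{"travel":[0,0,0.00075],"dr":[0,0,5],"jaw":0.02}]'

```text
time: 13.78
ee_pos: [0.4897, -0.24, 0.0805]
tcp_rot: [0.003, 0.284, 0.959, -0.001]
force: [-2.9, 1.7, 12.6]
width: 0.366
```

```bash
python3 -c "
from h import *
go(.489,-.240,.078,60)"
```

```text
t 13.78 p [ 0.4897 -0.24    0.0805] psi 57.0 F [-2.9  1.7 12.6] w 31.3 q [-32.  33.  98.   0.  49. -89.]
travel [ 0.6 -0.3  2.5] dr [ 0.   0.4 -3. ]
```

Emit:
jog_arm --series '[{"travel":[0.0002,0,0.0008],"dr":[0,0.2,5],"jaw":0.02},{"travel":[0.0001,0,0.0008],"dr":[0,0.1,5],"jaw":0.02},{"travel":[0.0001,0,0.0008],"dr":[0,0,5],"jaw":0.02},{"travel":[0.0001,0,0.0008],"dr":[0,0,5],"jaw":0.02}]'

```text
time: 14.28
ee_pos: [0.4901, -0.2402, 0.08]
tcp_rot: [0.002, 0.451, 0.892, 0.0]
force: [-4.0, 1.1, 14.1]
width: 0.362
```

```bash
python3 -c "
from h import *
go(.489,-.240,.078,36)"
```

```text
t 14.28 p [ 0.4901 -0.2402  0.08  ] psi 36.4 F [-4.   1.1 14.1] w 30.9 q [-32.  33.  98.   0.  49. -69.]
travel [ 0.8 -0.8  2. ] dr [0.1 0.2 0.4]
```

Emit:
jog_arm --series '[{"travel":[0.0003,-0.0003,0.0008],"dr":[0,0.1,5],"jaw":0.02},{"travel":[0.0002,-0.0003,0.0008],"dr":[0,0,5],"jaw":0.02},{"travel":[0.0002,-0.0003,0.0008],"dr":[0,0,5],"jaw":0.02},{"travel":[0.0001,-0.0003,0.0008],"dr":[0,0,5],"jaw":0.02}]'

```text
time: 14.78
ee_pos: [0.4899, -0.2405, 0.0796]
tcp_rot: [0.003, 0.604, 0.797, 0.001]
force: [-2.5, 1.5, 12.1]
width: 0.367
```

```bash
python3 -c "
from h import *
go(.489,-.240,.078,16)"
```

```text
t 14.78 p [ 0.4899 -0.2405  0.0796] psi 15.7 F [-2.5  1.5 12.1] w 31.3 q [-32.  33.  98.   0.  49. -48.]
travel [ 0.7 -0.7  1.6] dr [ 0.4  0.2 -0.3]
```

Emit:
jog_arm --series '[{"travel":[0.0001,-0.0002,0.0008],"dr":[0.2,0.1,5],"jaw":0.02},{"travel":[0.0001,-0.0002,0.0008],"dr":[0.1,0,5],"jaw":0.02},{"travel":[0.0001,-0.0002,0.0008],"dr":[0,0,5],"jaw":0.02},{"travel":[0,-0.0002,0.0008],"dr":[0,0,5],"jaw":0.02},{"travel":[0,-0.0002,0.0008],"dr":[0,0,5],"jaw":0.02},{"travel":[0,-0.0002,0.0008],"dr":[0,0,5],"jaw":0.02}]'

```text
time: 15.52
ee_pos: [0.4902, -0.2407, 0.0789]
tcp_rot: [0.003, 0.795, 0.606, 0.001]
force: [-2.8, 0.5, 13.5]
width: 0.366
```

```bash
python3 -c "
from h import *
go(.489,-.240,.078,-15)"
```

```text
t 15.53 p [ 0.4902 -0.2407  0.0789] psi -15.3 F [-2.8  0.5 13.5] w 31.3 q [-32.  33.  98.   0.  49. -17.]
travel [ 0.3 -1.4  0.9] dr [ 0.4  0.1 -0.3]
```

Emit:
jog_arm --series '[{"travel":[0,-0.0003,0.0008],"dr":[0.2,0,5],"jaw":0.02},{"travel":[0,-0.0003,0.0008],"dr":[0.1,0,5],"jaw":0.02},{"travel":[0,-0.0002,0.0008],"dr":[0,0,5],"jaw":0.02},{"travel":[-0.0001,-0.0002,0.0008],"dr":[0,0,5],"jaw":0.02},{"travel":[-0.0001,-0.0002,0.0008],"dr":[0,0,5],"jaw":0.02},{"travel":[-0.0001,-0.0002,0.0008],"dr":[0,0,5],"jaw":0.02}]'

```text
time: 16.27
ee_pos: [0.4903, -0.241, 0.0782]
tcp_rot: [0.003, 0.928, 0.372, 0.002]
force: [-3.5, 1.4, 13.6]
width: 0.366
```

```bash
python3 -c "
from h import *
go(.489,-.240,.078,-45)"
```

```text
t 16.27 p [ 0.4903 -0.241   0.0782] psi -46.3 F [-3.5  1.4 13.6] w 31.3 q [-32.  33.  98.  -0.  48.  14.]
travel [-0.2 -1.6  0.2] dr [ 0.4 -0.  -1.3]
```

Emit:
jog_arm --series '[{"travel":[-0.0001,-0.0003,0.0008],"dr":[0.2,0,5],"jaw":0.02},{"travel":[-0.0001,-0.0003,0.0008],"dr":[0.1,0,5],"jaw":0.02},{"travel":[-0.0002,-0.0003,0.0008],"dr":[0,0,5],"jaw":0.02},{"travel":[-0.0002,-0.0003,0.0008],"dr":[0,0,5],"jaw":0.02},{"travel":[-0.0002,-0.0002,0.0008],"dr":[0,0,5],"jaw":0.02},{"travel":[-0.0002,-0.0002,0.0008],"dr":[0,0,5],"jaw":0.02},{"travel":[-0.0002,-0.0001,0.0008],"dr":[0,0,5],"jaw":0.02},{"travel":[-0.0002,-0.0001,0.0008],"dr":[0,0,5],"jaw":0.02}]'

```text
time: 17.27
ee_pos: [0.4899, -0.2415, 0.0773]
tcp_rot: [0.003, 1.0, 0.02, 0.004]
force: [-3.9, 1.5, 13.6]
width: 0.37
```

```bash
python3 -c "
from h import *
go(.489,-.240,.078,-90)"; python3 look.py l2
```

```text
t 17.27 p [ 0.4899 -0.2415  0.0773] psi -87.7 F [-3.9  1.5 13.6] w 31.6 q [-33.  33.  98.   0.  48.  55.]
travel [-0.8 -1.5 -0.7] dr [ 0.3 -0.5  2.3]
```

View pics/l2.png

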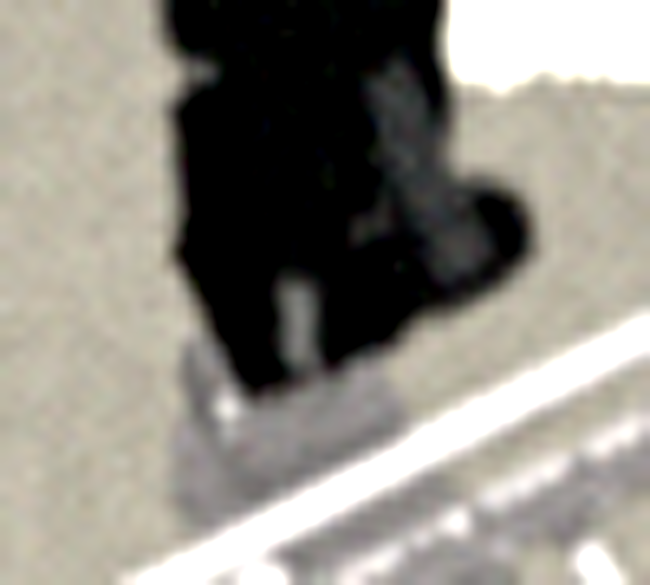

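Sinkage is 4.4 mm over about 207° of turn, which matches the lead. The side view shows the driver upright and low on the screw. I'll relax the push and then let go.

Emit:
jog_arm --series '[{"travel":[0,0,0],"dr":[0,0,0],"jaw":0.02},{"travel":[0,0,0],"dr":[0,0,0],"jaw":0.02}]' --force 20

```text
time: 17.68
ee_pos: [0.4897, -0.2413, 0.0776]
tcp_rot: [0.003, 1.0, 0.021, 0.004]
force: [-1.4, 1.1, -2.1]
width: 0.366
```

Emit:
jog_arm --series '[{"travel":[0,0,0],"dr":[0,0,0],"jaw":0.036},{"travel":[0,0,0],"dr":[0,0,0],"jaw":0.045},{"travel":[0,0,0],"dr":[0,0,0],"jaw":0.065},{"travel":[0,0,0],"dr":[0,0,0],"jaw":0.065},{"travel":[0,0,0],"dr":[0,0,0],"jaw":0.065}]'

```text
time: 18.3
ee_pos: [0.4902, -0.2415, 0.0775]
tcp_rot: [0.003, 1.0, 0.021, 0.004]
force: [0.1, -0.4, -0.6]
width: 0.76
```

```bash
python3 -c "
from h import *
go(.489,-.240,.078,-90)"; python3 look.py l3
```

```text
t 18.3 p [ 0.4902 -0.2415  0.0775] psi -87.6 F [ 0.1 -0.4 -0.6] w 64.9 q [-33.  33.  98.   0.  48.  55.]
travel [-1.2 -1.6 -0.5] dr [ 0.3 -0.5  2.4]
```

View pics/l3.png

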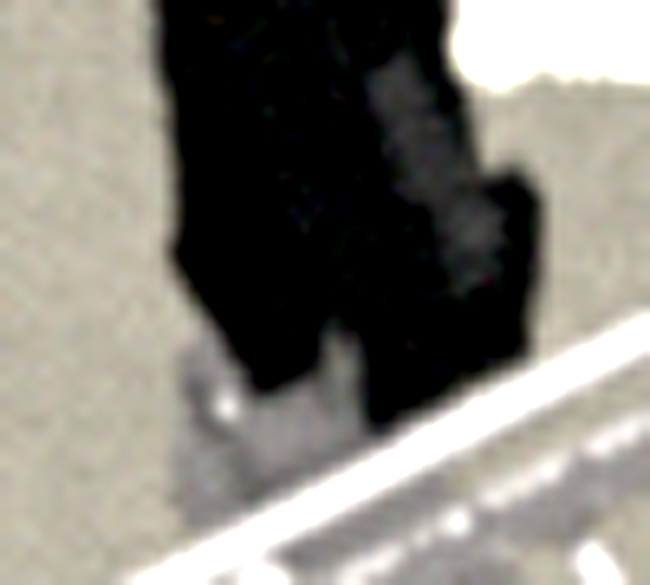

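The driver did not move on release; the socket block is at the same pixels. I'll retreat straight up.

Emit:
jog_arm --series '[{"travel":[0,0,-0.01],"dr":[0,0,0],"jaw":0.065},{"travel":[0,0,-0.02],"dr":[0,0,0],"jaw":0.065},{"travel":[0,0,-0.03],"dr":[0,0,0],"jaw":0.065},{"travel":[0,0,-0.03],"dr":[0,0,0],"jaw":0.065},{"travel":[0,0,-0.03],"dr":[0,0,0],"jaw":0.065},{"travel":[0,0,-0.02],"dr":[0,0,0],"jaw":0.065},{"travel":[0,0,0],"dr":[0,0,0],"jaw":0.065}]'

```text
time: 19.32
ee_pos: [0.4888, -0.2406, 0.2259]
tcp_rot: [0.003, 1.0, 0.021, 0.005]
force: [-0.2, -1.1, -0.4]
width: 0.76
```

```bash
python3 -c "
from h import *
go(.489,-.05,.22,-90)
im=np.mean([read_camera('side').astype(float) for _ in range(3)],0);np.save('pics/l4.npy',im)
x,y=250,260
cv2.imwrite('pics/l4.png',np.clip(cv2.resize(im[y:y+60,x:x+60,::-1],None,fx=10,fy=10,interpolation=cv2.INTER_CUBIC)*2,0,255).astype(np.uint8))"
```

```text
t 19.32 p [ 0.4888 -0.2406  0.2259] psi -87.6 F [-0.2 -1.1 -0.4] w 64.9 q [-33.  22.  89.   0.  68.  55.]
travel [   8.3 -190.5    4.7] dr [ 0.4 -0.6  2.4]
```

View pics/l4.png

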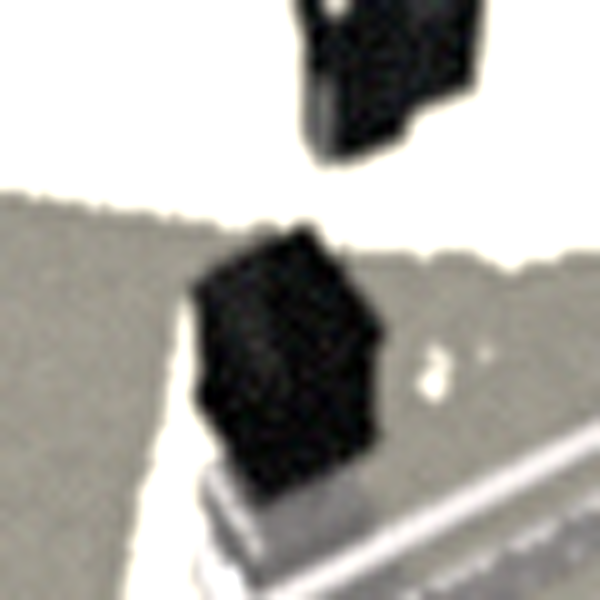

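The driver stands free and upright at about side (278,296). I'll move aside so both views can check it.

Emit:
jog_arm --series '[{"travel":[0.001,-0.04,-0.01],"dr":[0,0,0],"jaw":0.065},{"travel":[0.001,-0.05,0],"dr":[0,0,0],"jaw":0.065},{"travel":[0,-0.05,0],"dr":[0,0,0],"jaw":0.065},{"travel":[0,-0.05,0],"dr":[0,0,0],"jaw":0.065},{"travel":[0,-0.05,0],"dr":[0,0,0],"jaw":0.065},{"travel":[0,0,0],"dr":[0,0,0],"jaw":0.065}]'

```text
time: 20.23
ee_pos: [0.4768, 0.0068, 0.2274]
tcp_rot: [0.001, 1.0, 0.02, -0.001]
force: [-0.4, -0.6, 0.8]
width: 0.761
```

```bash
python3 -c "
from h import *
I={n:np.mean([read_camera(n).astype(float) for _ in range(4)],0) for n in('side','top')}
np.save('pics/fs.npy',I['side']);np.save('pics/ft.npy',I['top'])
f=lambda im,x,y:np.clip(cv2.resize(im[y:y+40,x:x+40,::-1],None,fx=10,fy=10,interpolation=cv2.INTER_CUBIC)*2.5,0,255).astype(np.uint8)
cv2.imwrite('pics/f.png',np.hstack([f(I['side'],258,278),f(I['top'],345,215)]))
cv2.imwrite('pics/ftop.png',I['top'][:,:,::-1].astype(np.uint8))
K=8;c=[]
for n,x,y in(('top',350,220),('side',264,280)):
    a=cv2.resize(I[n].max(2)[y:y+32,x:x+32].astype(np.float32),None,fx=K,fy=K)
    k=max(cv2.findContours((a<(40)).astype(np.uint8),0,1)[0],key=cv2.contourArea);M=cv2.moments(k)
    c.append(((M['m10']/M['m00']+.5)/K-.5+x,(M['m01']/M['m00']+.5)/K-.5+y))
print(c,tri(*c)); print(observe()['ee_pos'])
"
```

```text
[(367.02814382333935, 234.16741048166907), (278.05503030403884, 296.33997886667703)] (array([ 0.48879095, -0.24007356,  0.08910505]), np.float64(0.0021830697504812905))
[0.47785806 0.00320331 0.22815736]
```

View pics/f.png

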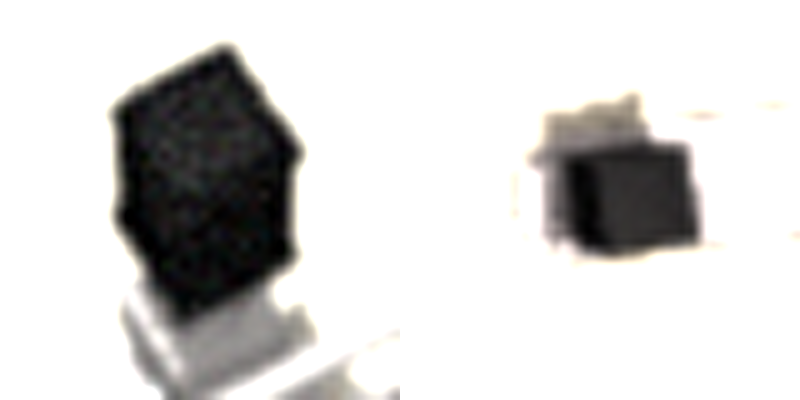

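View pics/ftop.png

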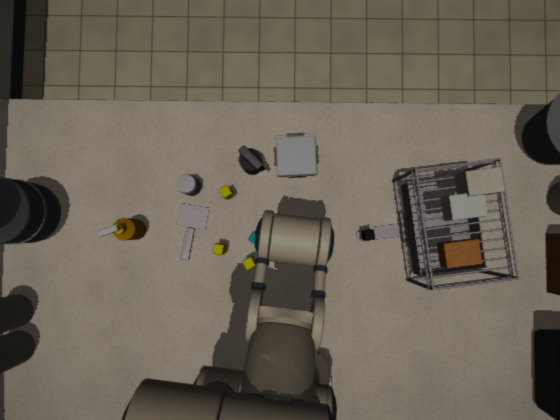

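The driver stands upright on the screw. The two-view grip centre is (0.489,-0.240,0.089), against an expected z of about 0.091. The bystanders that can be seen have not moved, so I'm handing in.

```bash
python3 -c "
from workcell import *
print(job_done())"
```

```text
the job is handed in; nothing more can be done
None
```

I seated the black driver on the screw head, turned it about 207° clockwise, let go of it and handed the job in at about 20 s. No verdict is reported.

- **Seating:** the socket first pushed the loose screw down with about 4 N, slid over the head, and went stiff at driver_seat z ≈ 0.033 m. That is below the 0.05 m limit.
- **Push:** wrist-force readings put the load on the screw at about 12–16 N while turning, driver's weight included. They were taken every few rows, so short peaks in between were not seen.
- **Bite:** the tool sank 4.4 mm while turning. The lead predicts about 4.6 mm for that turn, less the socket's play. Screw depth itself cannot be read, so this is inferred from the tool's travel.
- **Release:** the driver did not shift when the fingers opened. It stands upright with its grip centre at (0.489, -0.240, 0.089) m from two views.

**Disagreements:** the final grip height came out about 2 mm below the 0.091 m expected, with a 2 mm gap between the two camera rays. The tool also drifted 1–1.5 mm sideways during the turn.

**Bystanders:** the spray, pump, container, scraper and tin look unmoved in the last top view. The ring was hidden under the arm there; the path passed well above it.

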